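# Drift a stuck pivot pin out of a printed bracket

## Task

The steel pivot pin is stuck in the upright bore of the printed bridge bracket on the small breadboard. Take the drift from the tool block, feel its nose into the bore without forcing it and press the pin down until it drops out underneath, then draw the drift out and stand it back in its own hole in the block, collar down. The print cracks easily: never press on the bracket or the pin with more than 25 N, and leave everything else where it is.

Things in the scene. Friction and masses are not known exactly. Their poses are not given: they have to be found in the camera images.
- drift_mid (a point): The drift, a steel rod 125 mm long, 0.14 kg, upright in the tool block; unlike the hex driver it has a thin flat collar. Round knurled handle, 16 mm across, from 47 mm to 125 mm above the tip: grip it there. Collar 24 mm across, 42 to 47 mm above the tip. This point: on its axis, half-way up (62.5 mm above the tip); z axis from tip to handle top.
- drift_tip (a point): The lower tip of the drift, on its axis. The tip is flat, 7.4 mm across, bevelled over its last 2 mm from the 8.6 mm shank, which runs up to the collar's underside 42 mm above the tip. The shank has 0.7 mm play all round in the bracket's bore and 1.2 mm in the tool block's hole.
- tool_block: Aluminium tool block, fixed, 50 x 110 mm, 55 mm high, with two upright 11 mm through holes at its y = -30 and +30 mm. The drift and the hex driver stand in one each (which in which varies); the drift's collar rests on the block's top. Origin: centre of the underside; y along its length, z up.
- hex_driver_mid (a point): Bystander: a hex driver, black handle up to 24 mm across, standing in the tool block's other hole, 60 mm from the drift; it stands 82 mm above the block. This point is half-way up it.
- breadboard: Black breadboard, 200 (x) x 250 (y) mm, 13 mm thick, fixed, with the bracket and a kinematic mirror mount (about 85 mm high, at x = 60, y = 85 mm: keep clear) screwed to it. Origin: centre of the underside. Bracket: green printed bridge with a flat-topped square boss 40 x 40 mm, 36 mm high, and two legs along y, its feet 78 mm either side of the bore; the wings beside the boss are 20 mm lower.
- bore_mark (a point): Where the bracket's bore is meant to be, level with the boss's flat top (92 mm above the table); x, y along the breadboard's. The bracket is screwed down, rigidly, through long slots: the true bore axis lies up to 8 mm from this point along y and up to 2.5 mm along x. Find it by feel or by eye. Bore: upright, round, 10 mm across, 36 mm long, open below, 40 mm of air over a rubber pad.
- pin (a joint): How far the steel pin (10 mm across, 28 mm long, upright in the bore) has gone down, m. At 0 its top is 3 mm below the boss's top; it starts at 0 to 0.004. It is a tight fit: it takes a push of about 8 to 15 N (varies) and stays where it is left, until about 0.028 to 0.032; then it drops free to the pad below and reads 0.045, clear of the bore.
- lens_box: Bystander: loose clear plastic lens box, 76 x 76 x 24 mm, on the table.
- tablet: Bystander: loose black tablet, 160 x 80 x 9 mm, with a stylus on it, on the table.

How it is judged:
By the outcome, as a careful person would: the job done as asked, in the order asked, and still so for the second after the job is handed in, with the robot touching nothing.
It also fails if it takes over 72 s, if anything falls off the work surface, if the arm or the gripper's body presses on something with over 40 N, if the wrist force passes 120 N, or if a joint passes its speed limit or range.

## Robot

A 6-joint arm with a two-finger parallel gripper is mounted at the origin on the work surface. World frame = base frame: x ahead of the robot, y to its left, z up, the work surface at z = 0. Lengths are in m, angles in rad, forces in N, time in s.
With the tool pointing down it reaches from about 0.375 to 0.975 m from the base axis. Payload 3.8 kg.
Tool frame: the origin (TCP) lies at the very end of the fingers, on their centre line; the grasp point (between the pads) lies 19 mm behind it; y points along the fingers, x is the direction in which the jaws open and shut, and the axes are right-handed (so a half turn about y gives the same grasp; the last joint's range is limited). The gripper opens to 85 mm and grips with 20 to 120 N. Pads are 22 mm wide; open, the fingers measure 114 mm over their backs; the gripper's body (76 mm by 85 mm) begins 54 mm behind the grasp point. The pads swing forward as they close: fully open they stand 13 mm farther back than shut.
Start: joints at [-1.226, 0.264, 1.604, -0, 1.274, -0.037], TCP at [0.251, -0.626, 0.206] pointing down, gripper open.
Joint ranges: [-2.63, 2.63], [-0.94, 2.18], [0.31, 2.57], [-1.31, 4.45], [0, 2.66], [-2.55, 2.55]. Speed limits (rad/s): [2.57, 2.57, 3.14, 3.14, 3.14, 3.14].

## Interface

Orientations are given as a rotation vector (axis times angle).
In Python, from workcell import bot, cams gives the robot as it stands.
- The arm moves only by the tool play_rows, never from a script. Its argument "motion" is a list of rows, each a list of 2 entries, a list of its own where there are three numbers: the shift along the world's x, y, z normalised to -1 to 1, where 1 is 400 mm, then the turn, a rotation vector about the world's x, y, z normalised to -1 to 1, where 1 is pi/4 rad. In form: [[[tx, ty, tz], [ax, ay, az]], ...]. A call has 1 to 10 rows; each row is the pose to reach, as a shift and turn from the pose commanded when the call began; what a row does not reach only later rows make up. A row lasts 1/8 s, in which the tool goes at most 62.5 mm and 10.7 degrees, less where a joint would pass 70% of its speed; a pose out of reach is approached as far as the arm can. A call with a number of a shift or a turn outside -1 to 1 is refused whole. A call with a gripper value outside its range is refused whole. "gripper" is the closure, from 0 (fully open) to 1 (shut), set as the call begins (left out, the last holds). The fingers move at their own pace and stop on an object; "squeeze" is the grip in N (left out, the last holds). Time passes only in rows, so rows that repeat a pose let the fingers close. It gives the time, the measured TCP pose, the force and the opening at its end, in the units of the state.
- bot.read_state(): the state, without advancing time (a new reading comes with each control period).
- cams.read_camera(name): name is "scene" or "top" or "wrist"; returns (picture, depth): 480x640x3 uint8, red, green, blue; 480x640 float32, m along the optical axis (not along the pixel's ray), 0 where there is no reading.
- cams.calibration(name): a dict with "mtx" (3x3 intrinsics, pixels), "R" (3x3) and "t" (3): a world point X has camera coordinates R X + t; the wrist camera has in their place "tool_from_camera" (4x4, takes a point from camera to tool coordinates, whose origin is the TCP and whose axes are the tool frame's). Camera axes: x right, y down, z forward; pixel columns grow to the right and rows downward; lengths in m; the calibration is good to about 2 mm. A picture is of the moment at which its call begins: read the wrist's pose just before it. calibration takes no time and is no camera call.
- bot.finish_job(): hands the job in, once; it reports no verdict.
Trained networks look in the newest picture that a camera, given by its name, has taken for a name from the list of things; names that differ only in an ending like _2 or _b are one class to them, and where a whole thing is asked for, a point or a joint stands for the part that bears it (a point fixed in the world has none). Each returns a list of dicts, best first, with "conf" (0 to 1); they miss things now and then, are a little off and sometimes report something else, mostly with a low value. They report only what shows in the picture. A call takes as long as a camera call.
- cams.recognise(camera, label): "xyz" ([x, y, z] in m, in the coordinates of the camera as it stood for that picture, good to about 4 mm: the middle of the surface that is visible of it).
- cams.regions_of(camera, label): "mask" (480x640 bool, what is visible of it).
- cams.mark_of(camera, label): "xyz" ([x, y, z] in m, in the coordinates of the camera as it stood for that picture, good to about 4 mm: a listed point, or the origin of a listed thing).
The state is a dict: "time": time; "q": joint angles; "joint_vel": joint speeds; "joint_torque": joint torques, N m; "tool_pos": TCP position; "tcp_rot": TCP orientation; "wrist_force": force on the tool from outside, world axes, zero at the start; "torque": the same for the moment, N m; "width": opening from 0.0 (shut) to 1.0 (fully open).
Only numpy, scipy, OpenCV 4.12 (cv2) and the standard library are available. Lean on these libraries where they do the work, as an engineer would, in place of code of your own. Each camera call takes 0.05 s, during which the arm holds its last target.

## Working session

There is one attempt and no reset: what is moved stays moved. The work goes in short steps, Python scripts to look and compute and a tool call to move; the robot and the scene stay as the last step left them, time stands still between calls to the robot, and variables do not carry over. Pictures are saved under pics/ and viewed, and the job is handed in when it is done.

Besides the shell and the picture viewer there is one more tool, called after ">>>" in YAML: its name, and indented under it one key for each argument. play_rows: Moves the arm, as the interface text tells. Its arguments: {"type":"object","properties":{"motion":{"type":"array","items":{"type":"array"}},"gripper":{"type":"number"},"squeeze":{"type":"number"}},"required":["motion"]}

```bash
mkdir -p pics; ls; cat > h.py <<'E'
from workcell import bot,cams
import numpy as np,cv2
from scipy.spatial.transform import Rotation as Ro
def snap(n,f):
    s=bot.read_state();p,d=cams.read_camera(n);cv2.imwrite('pics/'+f,p[:,:,::-1]);np.save('/tmp/'+n+'.npy',d);return s,p,d
def toW(n,x,s=None):
    c=cams.calibration(n);x=np.atleast_2d(x)
    if n=='wrist':
        T=np.array(c['tool_from_camera']);p=x@T[:3,:3].T+T[:3,3]
        return Ro.from_rotvec(s['tcp_rot']).apply(p)+np.array(s['tool_pos'])
    return (x-np.array(c['t']))@np.array(c['R'])
def unproj(n,u,v,z,s=None):
    K=np.array(cams.calibration(n)['mtx']);u,v,z=map(np.asarray,(u,v,z))
    return toW(n,np.stack([(u-K[0,2])/K[0,0]*z,(v-K[1,2])/K[1,1]*z,z],-1),s)
def st():
    s=bot.read_state();print({k:np.round(v,4).tolist() for k,v in s.items() if k in('time','tool_pos','tcp_rot','wrist_force','torque','width','q')});return s
E
python3 - <<'E'
from h import *
st()
for n in('scene','top'):
    s,p,d=snap(n,n+'0.png')
    for l in ['drift_mid','drift_tip','tool_block','hex_driver_mid','breadboard','bore_mark','pin']:
        r=cams.mark_of(n,l)
        print(n,l,[(round(x['conf'],2),toW(n,x['xyz']).round(4).tolist()) for x in r[:2]])
st()
E
```

```text
pics
{'time': 0.0, 'q': [-1.2259, 0.2647, 1.6054, 0.0, 1.2737, -0.0369], 'tool_pos': [0.2512, -0.6257, 0.2045], 'tcp_rot': [-1.3646, 0.9248, -0.9219], 'wrist_force': [0.2121, -0.6389, 0.0627], 'torque': [-0.0048, 0.0303, 0.0829], 'width': 0.9968}
scene drift_mid [(0.82, [[0.4955, -0.2901, 0.0754]])]
scene drift_tip []
scene tool_block [(0.67, [[0.4987, -0.2549, 0.0004]])]
scene hex_driver_mid [(0.84, [[0.4948, -0.2252, 0.0747]])]
scene breadboard [(0.87, [[0.5494, 0.1749, 0.0013]])]
scene bore_mark [(0.69, [[0.5438, 0.1308, 0.0905]]), (0.27, [[0.6924, -0.3732, 0.0014]])]Traceback (most recent call last):
  File "<stdin>", line 6, in <module>
ValueError: it knows: bore_mark, breadboard, drift_mid, drift_tip, hex_driver_mid, lens_box, tablet, tool_block
```

```bash
python3 - <<'E'
from h import *
n='top'
s,p,d=snap(n,n+'0.png')
for l in ['drift_mid','tool_block','hex_driver_mid','breadboard','bore_mark']:
    r=cams.mark_of(n,l)
    print(n,l,[(round(x['conf'],2),toW(n,x['xyz']).round(4).tolist()) for x in r[:2]])
s=st()
print(Ro.from_rotvec(s['tcp_rot']).as_matrix().round(3)); print(cams.calibration('wrist'))
for n in('scene','top'):
    c=cams.calibration(n);print(n,c['mtx'],-np.array(c['R']).T@np.array(c['t']))
E
```

```text
top drift_mid [(0.69, [[0.5035, -0.2878, 0.0697]])]
top tool_block [(0.73, [[0.4972, -0.2608, -0.0047]])]
top hex_driver_mid [(0.62, [[0.4969, -0.2262, 0.0698]])]
top breadboard [(0.7, [[0.5449, 0.1697, 0.0009]])]
top bore_mark [(0.59, [[0.5419, 0.1314, 0.091]])]
{'time': 0.65, 'q': [-1.2259, 0.2638, 1.604, 0.0, 1.2737, -0.0369], 'tool_pos': [0.2515, -0.6264, 0.2058], 'tcp_rot': [-1.366, 0.9235, -0.9236], 'wrist_force': [-0.2176, -0.3806, 0.2317], 'torque': [0.0552, -0.0624, -0.0126], 'width': 1.0013}
[[ 0.373  0.     0.928]
 [-0.928 -0.     0.373]
 [ 0.    -1.     0.   ]]
{'mtx': array([[360.13904502,   0.        , 318.41594019],
       [  0.        , 360.13904502, 239.49771098],
       [  0.        ,   0.        ,   1.        ]]), 'tool_from_camera': array([[ 9.99999727e-01,  6.69661218e-04,  3.12931095e-04,
         4.74444055e-04],
       [-1.26792948e-04, -2.61676092e-01,  9.65155742e-01,
        -1.68287440e-01],
       [ 7.28213956e-04, -9.65155518e-01, -2.61675935e-01,
         6.47971428e-02],
       [ 0.00000000e+00,  0.00000000e+00,  0.00000000e+00,
         1.00000000e+00]])}
scene [[562.97438454   0.         316.41652312]
 [  0.         562.97438454 236.1292698 ]
 [  0.           0.           1.        ]] [ 1.10522686 -0.64392476  0.97570148]
top [[437.75205313   0.         323.94615172]
 [  0.         437.75205313 236.55176488]
 [  0.           0.           1.        ]] [0.41791126 0.02819177 0.93563265]
```

View pics/scene0.png

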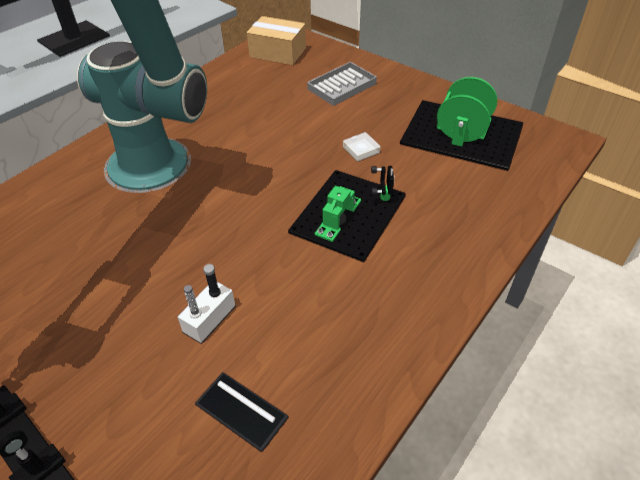

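View pics/top0.png

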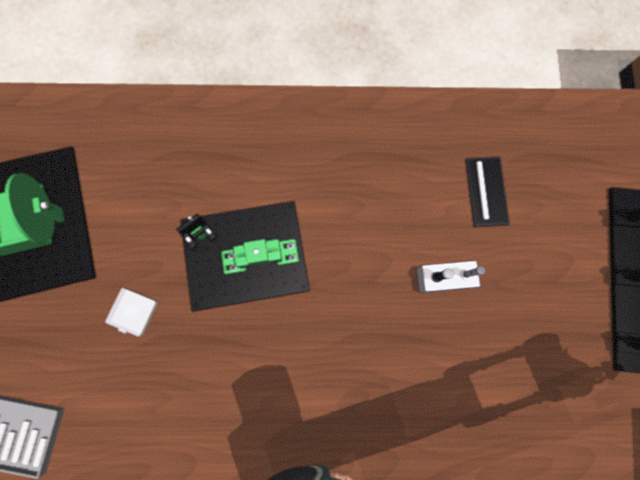

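```bash
python3 - <<'E'
from h import *
n='top'
s,p,d=snap(n,'top1.png')
print('black thing',unproj(n,[625,615,635],[280,200,360],[d[280,625],d[200,615],d[360,635]]).round(3))
for l in ['tool_block','breadboard']:
    r=cams.regions_of(n,l)[0];m=r['mask'];v,u=np.nonzero(m&(d>0));P=unproj(n,u,v,d[v,u])
    h={'tool_block':(.05,.06),'breadboard':(.008,.018)}[l]
    k=(P[:,2]>h[0])&(P[:,2]<h[1]);Q=P[k]
    rect=cv2.minAreaRect(Q[:,:2].astype(np.float32));print(l,r['conf'],k.sum(),rect,P[:,2].max())
# high points near drift/hex
v,u=np.mgrid[0:480,0:640];P=unproj(n,u.ravel(),v.ravel(),d.ravel())
for c in[(.5,-.29),(.495,-.226)]:
    k=(np.hypot(P[:,0]-c[0],P[:,1]-c[1])<.025)&(P[:,2]>.125);print(k.sum(),P[k].mean(0),P[k].max(0))
k=(np.hypot(P[:,0]-.543,P[:,1]-.131)<.04)&(P[:,2]>.085)&(P[:,2]<.1);print('boss',cv2.minAreaRect(P[k][:,:2].astype(np.float32)),P[k].mean(0))
cv2.imwrite('pics/topz.png',cv2.resize(p[180:320,160:510,::-1],None,fx=2.2,fy=2.2,interpolation=2))
E
```

```text
black thing [[ 0.49  -0.639  0.027]
 [ 0.669 -0.651  0.012]
 [ 0.324 -0.65   0.012]]
tool_block 0.71 7 ((0.5015376210212708, -0.23319554328918457), (0.030366798862814903, 0.01887699030339718), 72.5982437133789) 0.13852114628392292
breadboard 0.87 8478 ((0.5493804216384888, 0.16948847472667694), (0.1997898519039154, 0.24986092746257782), 9.682701110839844) 0.11126766207921324
73 [ 0.50059901 -0.28518231  0.13451838] [ 0.50834756 -0.27850947  0.14006417]
114 [ 0.49562832 -0.22586785  0.13434389] [ 0.50533688 -0.21661469  0.13852115]
boss ((0.5446109175682068, 0.1346389651298523), (0.04052804782986641, 0.04907670244574547), 9.26026439666748) [0.5443722  0.13449579 0.08987006]
```

View pics/topz.png

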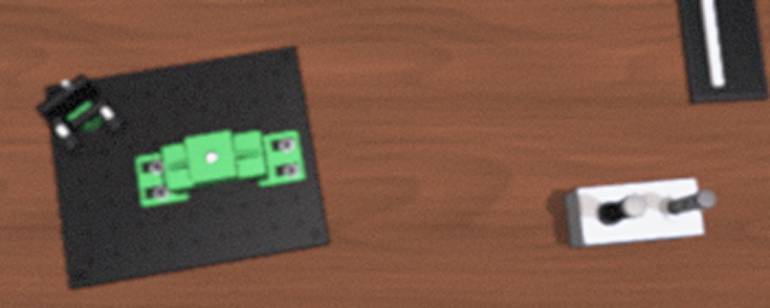

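>>> play_rows:
  motion:
    - [[0.62, 0.85, 0.06], [0, 0, 1]]
    - [[0.62, 0.85, 0.06], [0, 0, 1]]
    - [[0.62, 0.85, 0.06], [0, 0, 1]]
    - [[0.62, 0.85, 0.06], [0, 0, 1]]
    - [[0.62, 0.85, 0.06], [0, 0, 1]]
    - [[0.62, 0.85, 0.06], [0, 0, 1]]
    - [[0.62, 0.85, 0.06], [0, 0, 1]]
    - [[0.62, 0.85, 0.06], [0, 0, 1]]
  gripper: 0.4
  squeeze: 100

```text
time: 1.8
tool_pos: [0.5014, -0.2838, 0.2303]
tcp_rot: [-1.548, 0.312, -0.314]
wrist_force: [-0.2, 0.8, 0.9]
width: 0.601
```

>>> play_rows:
  motion:
    - [[0, 0, 0], [0, 0, 0.614]]
    - [[0, 0, 0], [0, 0, 0.614]]
    - [[0, 0, 0], [0, 0, 0.614]]
    - [[0, 0, 0], [0, 0, 0.614]]

```text
time: 2.3
tool_pos: [0.4988, -0.2874, 0.2297]
tcp_rot: [-1.57, -0.06, 0.06]
wrist_force: [-0.2, 0.1, -0.0]
width: 0.599
```

```bash
cat > drift.py <<'E'
from h import *
s,p,d=snap('wrist','w_%s.png'%__import__('sys').argv[1]);st()
R=Ro.from_rotvec(s['tcp_rot']).as_matrix();print(R.round(3))
for l in['drift_mid','tool_block','hex_driver_mid']:
    print(l,[(round(x['conf'],2),toW('wrist',x['xyz'],s).round(4).tolist()) for x in cams.mark_of('wrist',l)[:2]])
v,u=np.mgrid[0:480,0:640];P=unproj('wrist',u.ravel(),v.ravel(),d.ravel(),s)
ok=d.ravel()>0
for c in[(.499,-.286),(.495,-.226)]:
    k=ok&(np.hypot(P[:,0]-c[0],P[:,1]-c[1])<.02)&(P[:,2]>.134)&(P[:,2]<.142);print(k.sum(),P[k].mean(0) if k.any() else 0,cv2.minEnclosingCircle(P[k][:,:2].astype(np.float32)) if k.any() else 0)
k=ok&(np.hypot(P[:,0]-.497,P[:,1]+.256)<.07)&(P[:,2]>.05)&(P[:,2]<.059)
print(cv2.minAreaRect(P[k][:,:2].astype(np.float32)))
E
python3 drift.py 1
```

```text
{'time': 2.35, 'q': [-0.5653, 0.0626, 1.792, -0.0004, 1.2871, -0.6408], 'tool_pos': [0.4989, -0.2872, 0.2297], 'tcp_rot': [-1.5702, -0.0591, 0.0596], 'wrist_force': [0.5286, -0.4836, -0.1728], 'torque': [0.0293, -0.0002, -0.0106], 'width': 0.5981}
[[ 0.997 -0.    -0.076]
 [ 0.076 -0.     0.997]
 [-0.    -1.    -0.   ]]
drift_mid [(0.56, [[0.5005, -0.2915, 0.0758]])]
tool_block [(0.65, [[0.5014, -0.2609, 0.0045]])]
hex_driver_mid [(0.9, [[0.4942, -0.2291, 0.0783]])]
350 [ 0.50074859 -0.28877022  0.13795182] ((0.5006904006004333, -0.28932473063468933), 0.00819572526961565)
717 [ 0.49582582 -0.22948888  0.13685272] ((0.4959142506122589, -0.22969093918800354), 0.01089552603662014)
((0.49836525321006775, -0.2598005533218384), (0.050094831734895706, 0.11041335016489029), 4.845531940460205)
```

View pics/w_1.png

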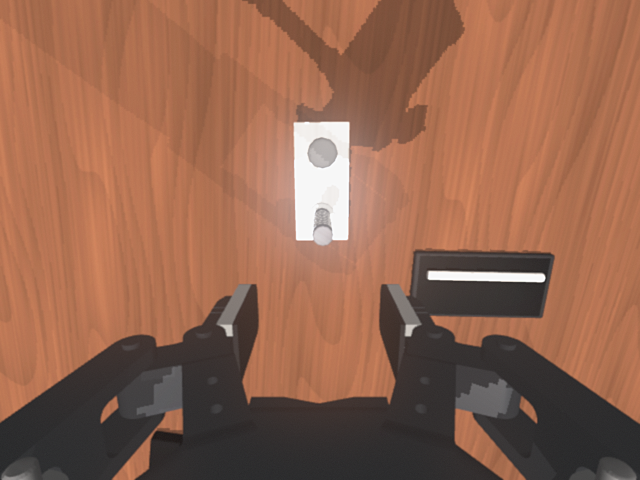

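>>> play_rows:
  motion:
    - [[0.004, -0.009, -0.1], [0, 0, 0.01]]
    - [[0.004, -0.009, -0.2], [0, 0, 0.01]]
    - [[0.004, -0.009, -0.3], [0, 0, 0.01]]
    - [[0.004, -0.009, -0.367], [0, 0, 0.01]]
    - [[0.004, -0.009, -0.367], [0, 0, 0.01]]

```text
time: 3.12
tool_pos: [0.4988, -0.2887, 0.0802]
tcp_rot: [-1.566, -0.063, 0.071]
wrist_force: [-0.1, -0.1, -0.3]
width: 0.604
```

```bash
python3 drift.py 2
```

```text
{'time': 3.175, 'q': [-0.5678, 0.1919, 1.9328, -0.0001, 1.0193, -0.6537], 'tool_pos': [0.5003, -0.2896, 0.0822], 'tcp_rot': [-1.5684, -0.0659, 0.0689], 'wrist_force': [-0.0425, -0.7122, 0.3571], 'torque': [0.0117, -0.037, -0.0092], 'width': 0.5985}
[[ 0.996 -0.005 -0.086]
 [ 0.086  0.003  0.996]
 [-0.005 -1.     0.004]]
drift_mid [(0.82, [[0.5006, -0.293, 0.0723]])]
tool_block [(0.81, [[0.501, -0.2601, 0.0044]])]
hex_driver_mid []
1599 [ 0.50075584 -0.28817736  0.13781823] ((0.5012536644935608, -0.28915148973464966), 0.00830000452697277)
3768 [ 0.49582344 -0.22935884  0.13689055] ((0.4959712624549866, -0.22965720295906067), 0.010940848849713802)
((0.49846434593200684, -0.2597019374370575), (0.050316087901592255, 0.11000878363847733), 4.885007858276367)
```

View pics/w_2.png

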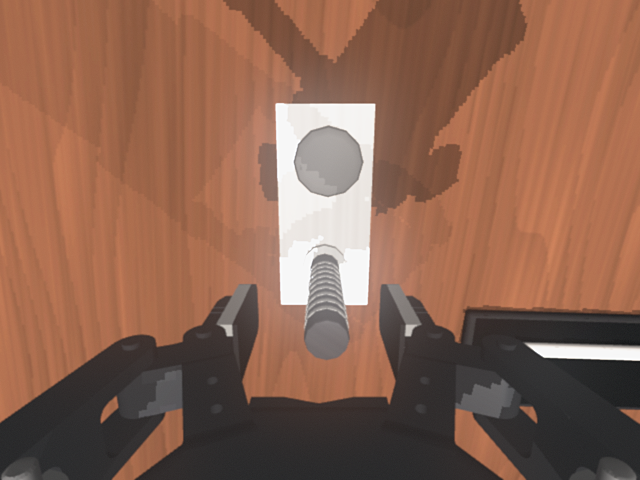

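>>> play_rows:
  motion:
    - [[0.001, 0.001, 0], [0, 0, 0]]
    - [[0.001, 0.001, 0], [0, 0, 0]]
    - [[0.001, 0.001, 0], [0, 0, 0]]
    - [[0.001, 0.001, 0], [0, 0, 0]]
    - [[0.001, 0.001, 0], [0, 0, 0]]
    - [[0.001, 0.001, 0], [0, 0, 0]]
    - [[0.001, 0.001, 0], [0, 0, 0]]
  gripper: 1
  squeeze: 100

```text
time: 4.2
tool_pos: [0.5023, -0.2901, 0.0844]
tcp_rot: [-1.571, -0.069, 0.067]
wrist_force: [-1.3, 0.1, 5.5]
width: 0.157
```

```bash
python3 drift.py 3
```

```text
{'time': 4.25, 'q': [-0.5667, 0.19, 1.9305, -0.0001, 1.0191, -0.6532], 'tool_pos': [0.5023, -0.2901, 0.0844], 'tcp_rot': [-1.5709, -0.0692, 0.0667], 'wrist_force': [-0.2838, 0.7525, 6.4571], 'torque': [0.1344, 0.1833, 0.0315], 'width': 0.1528}
[[ 0.996  0.002 -0.086]
 [ 0.086 -0.001  0.996]
 [ 0.002 -1.    -0.001]]
drift_mid [(0.63, [[0.5007, -0.2932, 0.0719]])]
tool_block [(0.63, [[0.499, -0.2609, 0.0006]])]
hex_driver_mid []
2089 [ 0.50049314 -0.28655868  0.13785489] ((0.49958235025405884, -0.28481119871139526), 0.019300417974591255)
3574 [ 0.49584579 -0.22936652  0.13688857] ((0.4958372116088867, -0.22973677515983582), 0.010923957452178001)
((0.4982540011405945, -0.25783079862594604), (0.05029250681400299, 0.10626103729009628), 4.837438106536865)
```

View pics/w_3.png

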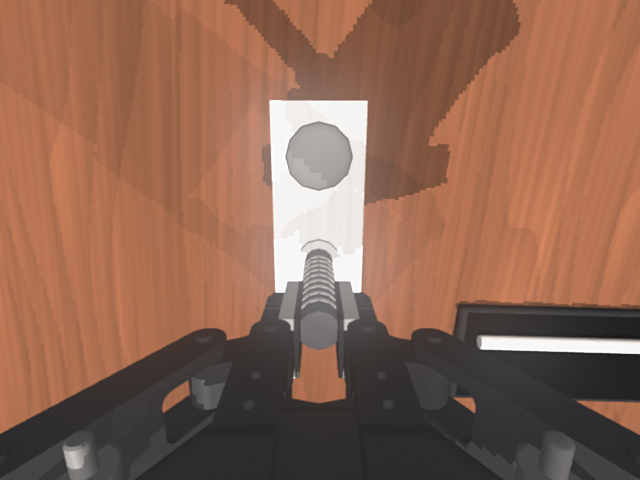

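>>> play_rows:
  motion:
    - [[0, 0, 0.03], [0, 0, 0]]
    - [[0, 0, 0.06], [0, 0, 0]]
    - [[0, 0, 0.1], [0, 0, 0]]
    - [[0, 0, 0.2], [0, 0, 0]]
    - [[0, 0, 0.3], [0, 0, 0]]
    - [[0, 0, 0.4], [0, 0, 0]]

```text
time: 5.15
tool_pos: [0.5013, -0.2894, 0.2452]
tcp_rot: [-1.57, -0.068, 0.068]
wrist_force: [0.4, 0.1, -1.0]
width: 0.156
```

>>> play_rows:
  motion:
    - [[0.01, 0.1, 0], [0, 0, 0]]
    - [[0.03, 0.2, 0], [0, 0, 0]]
    - [[0.05, 0.35, 0], [0, 0, 0]]
    - [[0.07, 0.5, 0], [0, 0, 0]]
    - [[0.09, 0.65, 0], [0, 0, 0]]
    - [[0.1, 0.8, 0], [0, 0, 0]]
    - [[0.105, 0.89, 0], [0, 0, 0]]
    - [[0.105, 0.89, 0], [0, 0, 0]]
    - [[0.105, 0.89, 0], [0, 0, 0]]

```text
time: 6.28
tool_pos: [0.5434, 0.066, 0.2435]
tcp_rot: [-1.57, -0.069, 0.068]
wrist_force: [0.8, -0.7, -1.3]
width: 0.152
```

```bash
python3 - <<'E'
from h import *
for i in range(3): s=st() if i==0 else bot.read_state(); cams.read_camera('scene') if i else 0; print(np.round(s['tool_pos'],4))
s,p,d=snap('wrist','w_4.png');st()
for l in['bore_mark','breadboard','drift_mid','drift_tip']:
    print(l,[(round(x['conf'],2),toW('wrist',x['xyz'],s).round(4).tolist()) for x in cams.mark_of('wrist',l)[:2]])
E
```

```text
{'time': 6.275, 'q': [0.0759, -0.0, 1.8312, -0.0007, 1.3103, -0.0109], 'tool_pos': [0.5434, 0.066, 0.2435], 'tcp_rot': [-1.5704, -0.0685, 0.0682], 'wrist_force': [0.7862, -0.6875, -1.2678], 'torque': [-0.0015, 0.0061, 0.0061], 'width': 0.1521}
[0.5434 0.066  0.2435]
[0.5434 0.066  0.2435]
[0.5434 0.0656 0.2434]
{'time': 6.425, 'q': [0.0741, 0.0002, 1.8315, -0.0004, 1.3099, -0.0107], 'tool_pos': [0.5435, 0.0652, 0.2432], 'tcp_rot': [-1.5701, -0.0667, 0.0666], 'wrist_force': [-0.1902, -0.2811, -0.8808], 'torque': [0.0258, -0.0211, 0.0425], 'width': 0.1521}
bore_mark [(0.74, [[0.5472, 0.1294, 0.0935]])]
breadboard []
drift_mid [(0.76, [[0.5415, 0.0646, 0.2355]])]
drift_tip [(0.83, [[0.5451, 0.0602, 0.1702]])]
```

View pics/w_4.png

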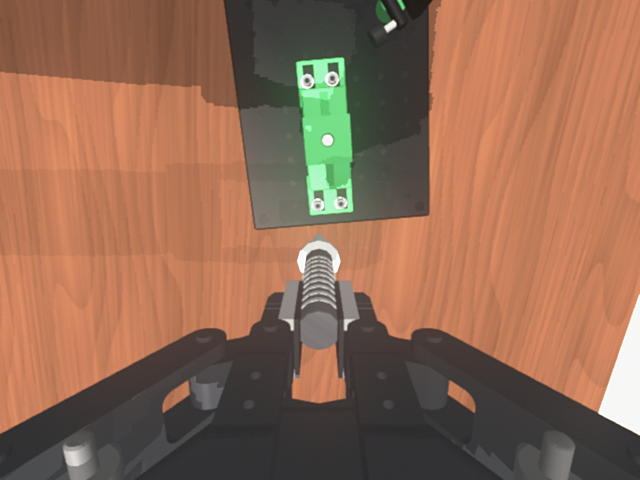

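```bash
cat > bore.py <<'E'
from h import *
import sys
def plane(n,u,v,z,s):
    a=unproj(n,[u],[v],[0.0],s)[0];b=unproj(n,[u],[v],[1.0],s)[0]
    return a+(b-a)*(z-a[2])/(b[2]-a[2])
def bore(s,p,d,uv):
    hsv=cv2.cvtColor(p,cv2.COLOR_RGB2HSV)
    m=((hsv[...,1]<110)).astype(np.uint8)
    n,lab,stt,cen=cv2.connectedComponentsWithStats(m)
    i=min(range(1,n),key=lambda i:np.hypot(*(cen[i]-uv))+(1e3 if stt[i,4]<20 else 0))
    return cen[i],stt[i]
if __name__=='__main__':
    s,p,d=snap('wrist','w_%s.png'%sys.argv[1])
    c,t=bore(s,p,d,(float(sys.argv[2]),float(sys.argv[3])));print(c,t)
    print('bore',plane('wrist',c[0],c[1],.090,s).round(4),'tcp',np.round(s['tool_pos'],4))
    v,u=np.mgrid[0:480,0:640];P=unproj('wrist',u.ravel(),v.ravel(),d.ravel(),s)
    g=cv2.cvtColor(p,cv2.COLOR_RGB2HSV).reshape(-1,3)
    k=(g[:,1]>120)&(abs(g[:,0].astype(int)-65)<20)&(P[:,2]>.085)&(P[:,2]<.097)
    print('boss z',P[k][:,2].mean(),cv2.minAreaRect(P[k][:,:2].astype(np.float32)))
    u0,v0=int(c[0]),int(c[1]);cv2.imwrite('pics/wz_%s.png'%sys.argv[1],cv2.resize(p[max(v0-40,0):v0+40,u0-40:u0+40,::-1],None,fx=7,fy=7,interpolation=2))
    print('depth bore',unproj('wrist',[c[0]],[c[1]],[d[v0,u0]],s))
E
python3 bore.py 5 327 140
```

```text
[327.1119403  140.08208955] [321 134  13  13 134]
bore [0.5441 0.1326 0.09  ] tcp [0.5435 0.0655 0.243 ]
boss z 0.09191582212335074 ((0.5442662835121155, 0.13261204957962036), (0.03963582590222359, 0.05397072806954384), 10.159581184387207)
depth bore [[0.54422543 0.13260387 0.08484019]]
```

View pics/wz_5.png

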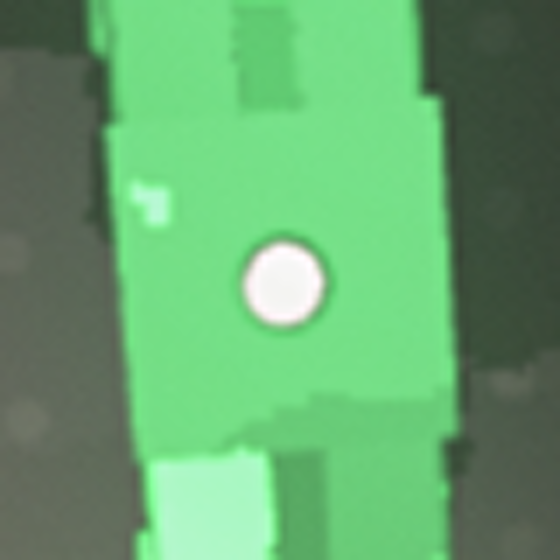

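```bash
python3 - <<'E'
from h import *
s,p,d=snap('wrist','w_6.png');tp=np.array(s['tool_pos']);print(tp)
v,u=np.mgrid[210:360,280:360];P=unproj('wrist',u.ravel(),v.ravel(),d[210:360,280:360].ravel(),s)
T=P-tp
z0=T[:,2]; 
h,e=np.histogram(z0,bins=np.arange(-.09,.07,.004))
for a,b in zip(e,h): print(round(a,3),b,end=' ; ')
k=(z0>.045)&(z0<.062);print('\ntop',T[k].mean(0),cv2.minEnclosingCircle(T[k][:,:2].astype(np.float32)),np.median(z0[k]))
k=(z0>-.03)&(z0<-.021);print('collar',cv2.minEnclosingCircle(T[k][:,:2].astype(np.float32)),np.median(z0[k]))
cv2.imwrite('pics/wc.png',cv2.resize(p[220:360,260:380,::-1],None,fx=4,fy=4,interpolation=2))
E
```

```text
[0.54346692 0.06572631 0.24296523]
-0.09 0 ; -0.086 0 ; -0.082 0 ; -0.078 0 ; -0.074 0 ; -0.07 14 ; -0.066 19 ; -0.062 13 ; -0.058 2 ; -0.054 0 ; -0.05 0 ; -0.046 0 ; -0.042 0 ; -0.038 0 ; -0.034 0 ; -0.03 50 ; -0.026 524 ; -0.022 56 ; -0.018 61 ; -0.014 50 ; -0.01 86 ; -0.006 42 ; -0.002 105 ; 0.002 73 ; 0.006 84 ; 0.01 120 ; 0.014 65 ; 0.018 124 ; 0.022 108 ; 0.026 107 ; 0.03 290 ; 0.034 292 ; 0.038 332 ; 0.042 380 ; 0.046 369 ; 0.05 1242 ; 0.054 626 ; 0.058 323 ; 0.062 618 ; 
top [-0.00124164  0.00459093  0.05332121] ((-0.0011064106365665793, 0.002097631338983774), 0.015645090490579605) 0.05354899983140529
collar ((-0.001306269085034728, 0.0009149141842499375), 0.01218910701572895) -0.02441245096019018
```

View pics/wc.png

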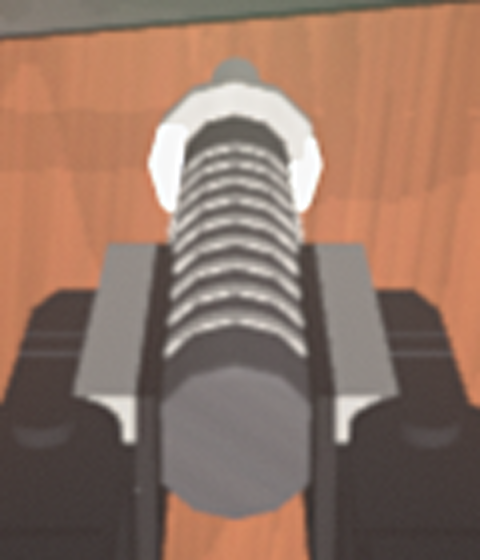

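>>> play_rows:
  motion:
    - [[0.004, 0.06, 0], [0, 0, 0]]
    - [[0.004, 0.131, -0.04], [0, 0, 0]]
    - [[0.004, 0.131, -0.1], [0, 0, 0]]
    - [[0.004, 0.131, -0.15], [0, 0, 0]]
    - [[0.004, 0.131, -0.18], [0, 0, 0]]
    - [[0.004, 0.131, -0.18], [0, 0, 0]]
    - [[0.004, 0.131, -0.18], [0, 0, 0]]

```text
time: 7.6
tool_pos: [0.5458, 0.1187, 0.1718]
tcp_rot: [-1.57, -0.069, 0.066]
wrist_force: [-0.2, -0.3, -1.5]
width: 0.156
```

```bash
python3 bore.py 7 320 180; cat > tip.py <<'E'
from h import *
import sys
for i in range(3):s,p,d=snap('wrist','w_%s.png'%sys.argv[1])
c=cams.calibration('wrist');T=np.array(c['tool_from_camera'])
st()
y0,y1=130,370
cv2.imwrite('pics/wt_%s.png'%sys.argv[1],cv2.resize(p[y0:y1,230:410,::-1],None,fx=3,fy=3,interpolation=2)[:600])
E
python3 tip.py 8
```

```text
[326.56937799 127.69617225] [317 113  18  29 418]
bore [0.5438 0.1931 0.09  ] tcp [0.5458 0.1187 0.1718]
boss z 0.09172631900905147 ((0.5474618077278137, 0.14319828152656555), (0.03557976335287094, 0.0426466278731823), 42.55228042602539)
depth bore [[0.54497428 0.19544257 0.02875945]]
{'time': 7.8, 'q': [0.1698, 0.0676, 1.8949, -0.0, 1.1773, 0.0835], 'tool_pos': [0.5458, 0.1188, 0.172], 'tcp_rot': [-1.5695, -0.0692, 0.0664], 'wrist_force': [0.2929, -0.1427, -0.7503], 'torque': [0.0135, -0.0326, -0.0388], 'width': 0.1545}
```

View pics/wt_8.png

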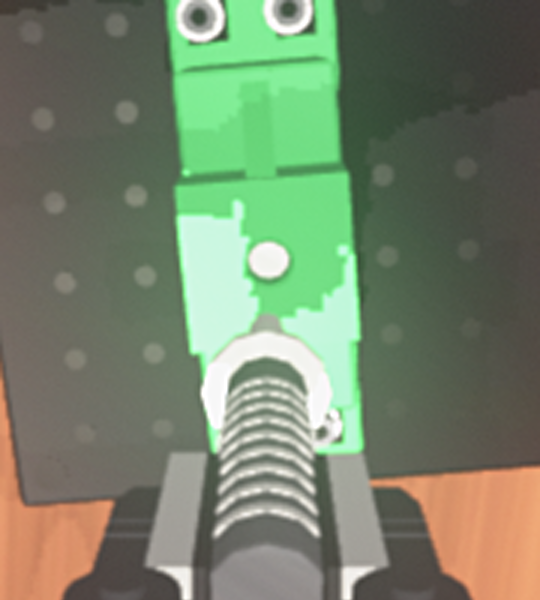

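```bash
python3 - <<'E'
from h import *
from bore import plane,bore
s,p,d=snap('wrist','w_9.png');tp=np.array(s['tool_pos']);print(tp)
c,t=bore(s,p,d,(319,217));print(c,t)
B=plane('wrist',*c,.090,s);print('bore',B,B-tp, 'bore depth z',unproj('wrist',[c[0]],[c[1]],[d[int(c[1]),int(c[0])]],s))
tz=tp[2]-.0714
# project tip rim hypotheses: tip centre at tcp+(ox,oy)
K=np.array(cams.calibration('wrist')['mtx']);T=np.linalg.inv(np.array(cams.calibration('wrist')['tool_from_camera']));R=Ro.from_rotvec(s['tcp_rot'])
def proj(X):
    q=R.inv().apply(X-tp);q=q@T[:3,:3].T+T[:3,3];return K[:2,:2].diagonal()*q[:,:2]/q[:,2:]+K[:2,2]
a=np.linspace(0,6.28,60)
for o in[(0,0),(-.0013,.0009)]:
    rim=tp+np.c_[o[0]+.0037*np.cos(a),o[1]+.0037*np.sin(a),0*a-.0714]
    q=proj(rim);print(o,'tip rim top v',q[:,1].min(),'u',q[:,0].mean())
    rim=tp+np.c_[o[0]+.012*np.cos(a),o[1]+.012*np.sin(a),0*a-.0244]
    q=proj(rim);print('collar v',q[:,1].min(),q[:,1].max(),'u',q[:,0].min(),q[:,0].max())
for v in range(225,245):print(v,p[v,312:328].tolist()[6:9], round(float(d[v,319]),4))
E
```

```text
[0.54577539 0.1188255  0.17196834]
[322.95575783 294.27968223] [     0      0    640    480 133809]
bore [0.55217439 0.07400987 0.09      ] [ 0.006399   -0.04481562 -0.08196834] bore depth z [[0.54569467 0.12721028 0.21141661]]
(0, 0) tip rim top v 234.69709492710098 u 319.87365543509975
collar v 241.2735708876255 281.6614685281405 u 298.9309318133446 341.5001852965304
(-0.0013, 0.0009) tip rim top v 233.2727267001006 u 318.10917406507593
collar v 239.51881773863062 280.0122641582417 u 296.74288427114345 339.3688221942831
225 [[105, 211, 122], [104, 209, 120], [104, 208, 120]] 0.2549
226 [[112, 221, 130], [112, 221, 131], [112, 220, 129]] 0.255
227 [[117, 224, 134], [115, 223, 132], [115, 223, 132]] 0.254
228 [[115, 223, 133], [117, 224, 135], [118, 225, 135]] 0.255
229 [[114, 223, 132], [117, 224, 134], [115, 223, 133]] 0.2547
230 [[113, 222, 131], [115, 224, 133], [116, 224, 134]] 0.2568
231 [[114, 223, 132], [115, 223, 133], [116, 224, 133]] 0.255
232 [[114, 224, 132], [114, 224, 133], [114, 224, 133]] 0.2557
233 [[119, 222, 134], [121, 223, 137], [116, 223, 134]] 0.2564
234 [[142, 203, 147], [144, 203, 148], [136, 212, 144]] 0.2455
235 [[164, 178, 157], [167, 181, 160], [165, 186, 159]] 0.2416
236 [[169, 178, 162], [170, 180, 163], [171, 178, 164]] 0.2379
237 [[167, 179, 160], [169, 180, 162], [170, 180, 162]] 0.236
238 [[167, 179, 160], [168, 180, 161], [168, 180, 162]] 0.2341
239 [[171, 182, 162], [169, 181, 163], [168, 180, 161]] 0.2036
240 [[208, 215, 198], [205, 214, 195], [197, 207, 187]] 0.1996
241 [[247, 247, 243], [245, 245, 241], [241, 242, 236]] 0.1997
242 [[246, 246, 243], [245, 245, 242], [246, 246, 242]] 0.1994
243 [[244, 244, 241], [243, 244, 240], [244, 244, 240]] 0.2008
244 [[244, 244, 240], [243, 243, 239], [243, 243, 239]] 0.1994
```

```bash
python3 -c "
import cv2;p=cv2.imread('pics/w_9.png');cv2.imwrite('pics/z9.png',cv2.resize(p[205:275,284:354],None,fx=8,fy=8,interpolation=0))"
```

```text
(no output)
```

View pics/z9.png

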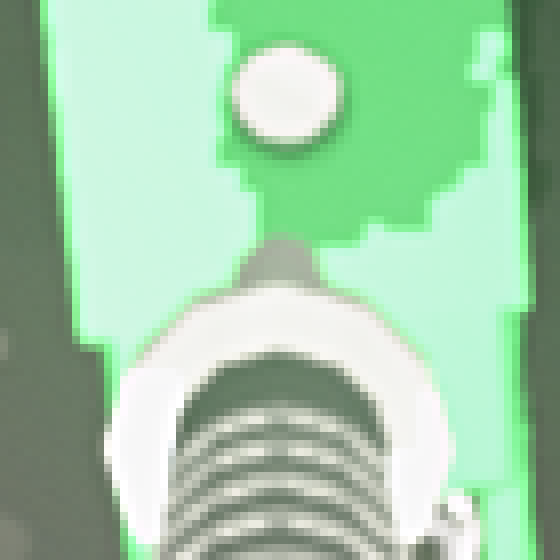

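```bash
python3 - <<'E'
from h import *
from bore import plane
s=st();tp=np.array(s['tool_pos'])
B=plane('wrist',319.9,217.5,.092,s);print('bore',B,'shift',B-tp-np.array([-.0006,.0004,0]))
E
```

```text
{'time': 7.85, 'q': [0.1698, 0.0677, 1.8952, 0.0, 1.1773, 0.0835], 'tool_pos': [0.5456, 0.1188, 0.1718], 'tcp_rot': [-1.5695, -0.0689, 0.0667], 'wrist_force': [-0.554, 0.549, -1.5362], 'torque': [0.0564, -0.0037, 0.0105], 'width': 0.1503}
bore [0.54445943 0.13279582 0.092     ] shift [-0.00054022  0.0135618  -0.07978313]
```

>>> play_rows:
  motion:
    - [[-0.0012, 0.02, 0], [0, 0, 0]]
    - [[-0.0012, 0.034, 0], [0, 0, 0]]
    - [[-0.0012, 0.034, -0.01], [0, 0, 0]]
    - [[-0.0012, 0.034, -0.018], [0, 0, 0]]
    - [[-0.0012, 0.034, -0.021], [0, 0, 0]]
    - [[-0.0012, 0.034, -0.024], [0, 0, 0]]
    - [[-0.0012, 0.034, -0.024], [0, 0, 0]]

```text
time: 8.72
tool_pos: [0.5446, 0.1323, 0.1613]
tcp_rot: [-1.57, -0.068, 0.068]
wrist_force: [-0.4, -0.5, -1.2]
width: 0.147
```

```bash
python3 tip.py 10
```

```text
{'time': 8.875, 'q': [0.1939, 0.081, 1.9007, -0.0, 1.1598, 0.1075], 'tool_pos': [0.5447, 0.1323, 0.1615], 'tcp_rot': [-1.5697, -0.0679, 0.0678], 'wrist_force': [0.3388, -0.3264, -1.5408], 'torque': [0.022, -0.0332, 0.0171], 'width': 0.1531}
```

View pics/wt_10.png

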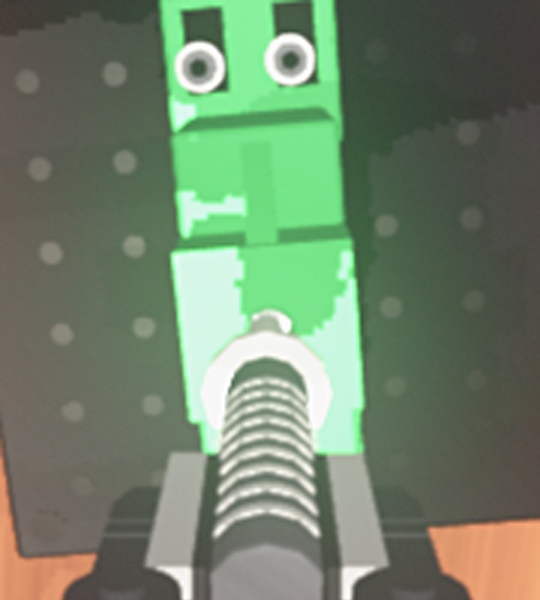

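```bash
python3 -c "
import cv2;p=cv2.imread('pics/w_10.png');cv2.imwrite('pics/z10.png',cv2.resize(p[220:290,284:354],None,fx=8,fy=8,interpolation=0))"
```

```text
(no output)
```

View pics/z10.png

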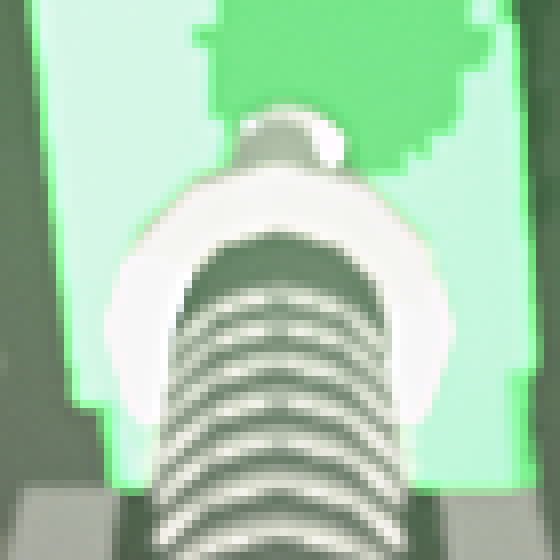

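>>> play_rows:
  motion:
    - [[0.0025, 0.001, 0], [0, 0, 0]]
    - [[0.0025, 0.001, 0], [0, 0, 0]]
    - [[0.0025, 0.001, -0.0025], [0, 0, 0]]
    - [[0.0025, 0.001, -0.0025], [0, 0, 0]]

```text
time: 9.38
tool_pos: [0.5455, 0.1328, 0.1602]
tcp_rot: [-1.57, -0.068, 0.068]
wrist_force: [-0.4, -0.5, -0.8]
width: 0.152
```

```bash
python3 tip.py 11; python3 -c "
import cv2;p=cv2.imread('pics/w_11.png');cv2.imwrite('pics/z11.png',cv2.resize(p[220:290,284:354],None,fx=8,fy=8,interpolation=0))"
```

```text
{'time': 9.525, 'q': [0.1944, 0.0839, 1.8998, -0.0, 1.1581, 0.1079], 'tool_pos': [0.5455, 0.1328, 0.1603], 'tcp_rot': [-1.5698, -0.0678, 0.068], 'wrist_force': [-0.0013, -0.1563, -2.0152], 'torque': [-0.0269, 0.0111, 0.009], 'width': 0.1545}
```

View pics/z11.png

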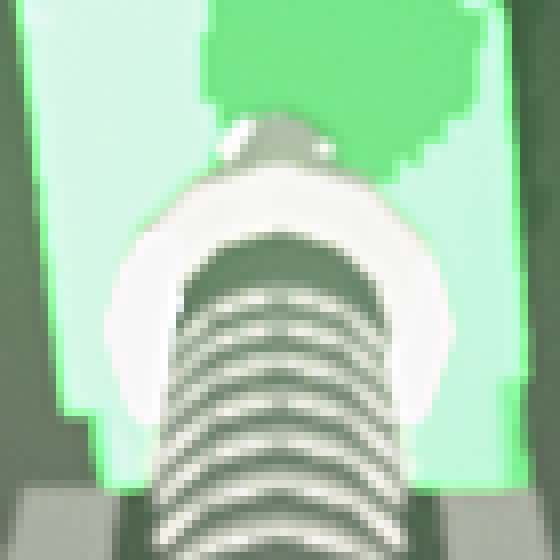

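>>> play_rows:
  motion:
    - [[-0.001, -0.001, 0], [0, 0, 0]]
    - [[-0.001, -0.001, 0], [0, 0, 0]]
    - [[-0.001, -0.001, -0.003], [0, 0, 0]]
    - [[-0.001, -0.001, -0.003], [0, 0, 0]]

```text
time: 10.02
tool_pos: [0.5451, 0.1324, 0.159]
tcp_rot: [-1.57, -0.068, 0.068]
wrist_force: [-0.0, -0.3, -1.3]
width: 0.152
```

```bash
python3 tip.py 12; python3 -c "
import cv2;p=cv2.imread('pics/w_12.png');cv2.imwrite('pics/z12.png',cv2.resize(p[220:290,284:354],None,fx=8,fy=8,interpolation=0))"
```

```text
{'time': 10.175, 'q': [0.1939, 0.084, 1.9019, 0.0, 1.1558, 0.1073], 'tool_pos': [0.5452, 0.1324, 0.1591], 'tcp_rot': [-1.5697, -0.0679, 0.068], 'wrist_force': [0.0466, -0.8006, -1.1779], 'torque': [-0.0282, -0.0436, 0.0237], 'width': 0.1498}
```

View pics/z12.png

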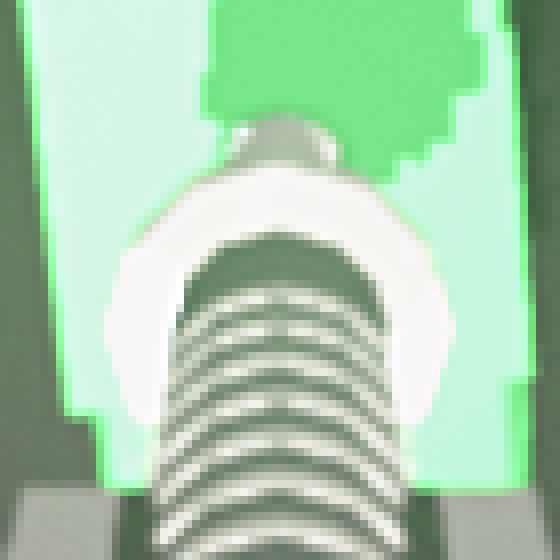

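>>> play_rows:
  motion:
    - [[0, -0.0007, -0.0025], [0, 0, 0]]
    - [[0, -0.0007, -0.005], [0, 0, 0]]
    - [[0, -0.0007, -0.005], [0, 0, 0]]

```text
time: 10.55
tool_pos: [0.5451, 0.1321, 0.157]
tcp_rot: [-1.57, -0.068, 0.068]
wrist_force: [0.3, -0.3, -1.4]
width: 0.154
```

>>> play_rows:
  motion:
    - [[0, 0, -0.0025], [0, 0, 0]]
    - [[0, 0, -0.005], [0, 0, 0]]
    - [[0, 0, -0.005], [0, 0, 0]]

```text
time: 10.92
tool_pos: [0.5456, 0.1322, 0.1563]
tcp_rot: [-1.57, -0.069, 0.067]
wrist_force: [-1.3, -0.4, 4.7]
width: 0.153
```

>>> play_rows:
  motion:
    - [[0, 0, -0.002], [0, 0, 0]]
    - [[0, 0, -0.002], [0, 0, 0]]

```text
time: 11.18
tool_pos: [0.5456, 0.1322, 0.1554]
tcp_rot: [-1.57, -0.069, 0.067]
wrist_force: [-2.3, -0.8, 5.2]
width: 0.153
```

>>> play_rows:
  motion:
    - [[0, 0, -0.002], [0, 0, 0]]
    - [[0, 0, -0.002], [0, 0, 0]]

```text
time: 11.42
tool_pos: [0.5456, 0.1322, 0.1547]
tcp_rot: [-1.57, -0.069, 0.067]
wrist_force: [-1.8, 0.1, 5.1]
width: 0.155
```

>>> play_rows:
  motion:
    - [[0, 0, -0.002], [0, 0, 0]]
    - [[0, 0, -0.002], [0, 0, 0]]

```text
time: 11.68
tool_pos: [0.5456, 0.1322, 0.1539]
tcp_rot: [-1.57, -0.069, 0.067]
wrist_force: [-1.2, -0.7, 5.2]
width: 0.154
```

```bash
cat > col.py <<'E'
from h import *
import sys
s,p,d=snap('wrist','w_%s.png'%sys.argv[1]);tp=np.array(s['tool_pos']);print(tp,s['wrist_force'])
v,u=np.mgrid[210:300,280:360];P=unproj('wrist',u.ravel(),v.ravel(),d[210:300,280:360].ravel(),s)
T=P-tp;z0=T[:,2];g=p[210:300,280:360].reshape(-1,3)
k=(z0>-.035)&(z0<-.015)&(g.min(1)>200);print('collar',cv2.minEnclosingCircle(T[k][:,:2].astype(np.float32)),np.median(z0[k]))
E
python3 col.py 13; python3 -c "
import cv2;p=cv2.imread('pics/w_13.png');cv2.imwrite('pics/z13.png',cv2.resize(p[180:360,230:410],None,fx=3,fy=3,interpolation=2))"
```

```text
[0.54562354 0.13224043 0.15385441] [-1.1574537  -0.70516794  5.20800738]
collar ((-0.0013016220182180405, 0.000739511800929904), 0.011961548589169979) -0.024273260173465552
```

View pics/z13.png

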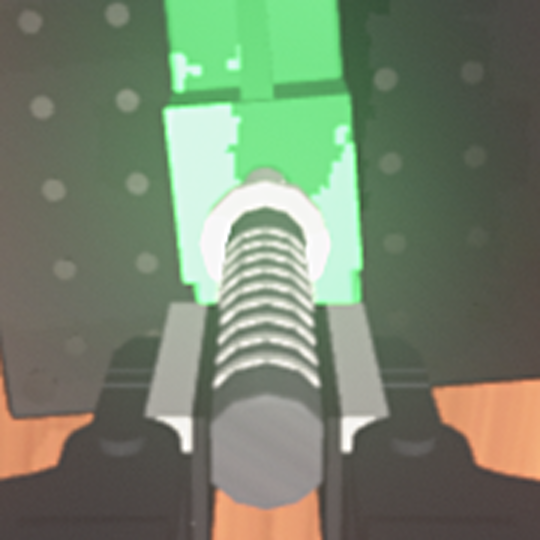

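>>> play_rows:
  motion:
    - [[0, 0, -0.002], [0, 0, 0]]
    - [[0, 0, -0.004], [0, 0, 0]]
    - [[0, 0, -0.006], [0, 0, 0]]
    - [[0, 0, -0.008], [0, 0, 0]]
    - [[0, 0, -0.01], [0, 0, 0]]
    - [[0, 0, -0.012], [0, 0, 0]]

```text
time: 12.48
tool_pos: [0.5456, 0.1323, 0.1491]
tcp_rot: [-1.57, -0.069, 0.067]
wrist_force: [-3.6, 0.4, 6.6]
width: 0.153
```

>>> play_rows:
  motion:
    - [[0, 0, -0.002], [0, 0, 0]]
    - [[0, 0, -0.004], [0, 0, 0]]
    - [[0, 0, -0.006], [0, 0, 0]]
    - [[0, 0, -0.008], [0, 0, 0]]
    - [[0, 0, -0.01], [0, 0, 0]]
    - [[0, 0, -0.012], [0, 0, 0]]
    - [[0, 0, -0.014], [0, 0, 0]]
    - [[0, 0, -0.016], [0, 0, 0]]

```text
time: 13.48
tool_pos: [0.5456, 0.1322, 0.1423]
tcp_rot: [-1.57, -0.069, 0.067]
wrist_force: [-2.3, -0.3, 6.8]
width: 0.157
```

>>> play_rows:
  motion:
    - [[-0.0007, 0, -0.002], [0, 0, 0]]
    - [[-0.0007, 0, -0.004], [0, 0, 0]]
    - [[-0.0007, 0, -0.006], [0, 0, 0]]
    - [[-0.0007, 0, -0.008], [0, 0, 0]]
    - [[-0.0007, 0, -0.01], [0, 0, 0]]
    - [[-0.0007, 0, -0.012], [0, 0, 0]]
    - [[-0.0007, 0, -0.014], [0, 0, 0]]
    - [[-0.0007, 0, -0.016], [0, 0, 0]]

```text
time: 14.48
tool_pos: [0.5453, 0.1322, 0.1352]
tcp_rot: [-1.57, -0.069, 0.067]
wrist_force: [1.2, 0.1, 3.7]
width: 0.154
```

>>> play_rows:
  motion:
    - [[0, 0, -0.002], [0, 0, 0]]
    - [[0, 0, -0.004], [0, 0, 0]]
    - [[0, 0, -0.006], [0, 0, 0]]
    - [[0, 0, -0.008], [0, 0, 0]]

```text
time: 14.98
tool_pos: [0.5445, 0.132, 0.1312]
tcp_rot: [-1.57, -0.067, 0.069]
wrist_force: [1.6, -0.6, -0.4]
width: 0.149
```

>>> play_rows:
  motion:
    - [[0.0007, 0, -0.002], [0, 0, 0]]
    - [[0.0007, 0, -0.004], [0, 0, 0]]
    - [[0.0007, 0, -0.006], [0, 0, 0]]
    - [[0.0007, 0, -0.008], [0, 0, 0]]
    - [[0.0007, 0, -0.008], [0, 0, 0]]

```text
time: 15.6
tool_pos: [0.5447, 0.132, 0.1284]
tcp_rot: [-1.57, -0.067, 0.069]
wrist_force: [0.1, -0.4, -1.2]
width: 0.156
```

```bash
python3 - <<'E'
from h import *
s,p,d=snap('scene','sc2.png');st()
cv2.imwrite('pics/sc2z.png',cv2.resize(p[150:270,270:430,::-1],None,fx=5,fy=5,interpolation=2))
E
```

```text
{'time': 15.65, 'q': [0.1934, 0.1113, 1.9321, 0.0, 1.0992, 0.1069], 'tool_pos': [0.5447, 0.1321, 0.1284], 'tcp_rot': [-1.5698, -0.0671, 0.0687], 'wrist_force': [0.3285, -0.5636, -0.9416], 'torque': [0.0062, -0.0713, -0.0621], 'width': 0.1536}
```

View pics/sc2z.png

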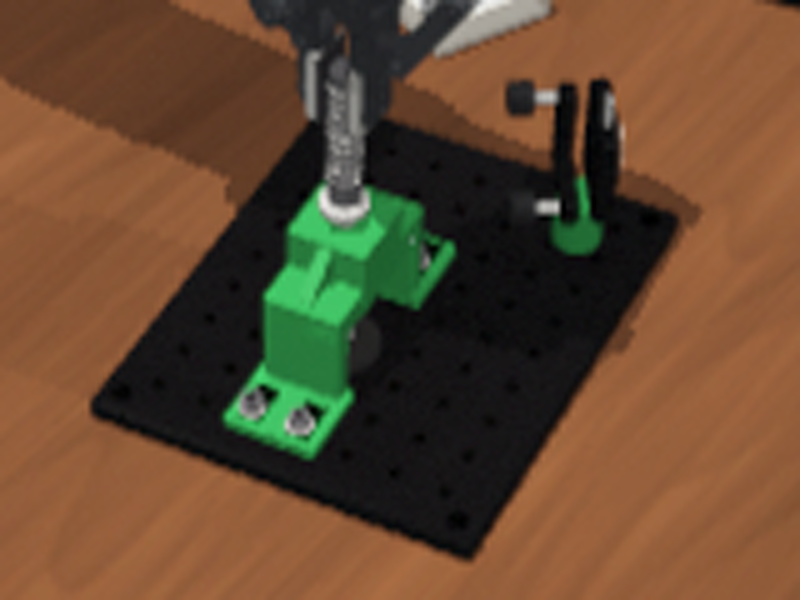

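>>> play_rows:
  motion:
    - [[0, 0, 0.03], [0, 0, 0]]
    - [[0, 0, 0.06], [0, 0, 0]]
    - [[0, 0, 0.1], [0, 0, 0]]
    - [[0, 0, 0.2], [0, 0, 0]]
    - [[0, 0, 0.287], [0, 0, 0]]
    - [[0, -0.08, 0.287], [0, 0, 0]]
    - [[0, -0.165, 0.287], [0, 0, 0]]
    - [[0, -0.165, 0.287], [0, 0, 0]]
    - [[0, -0.165, 0.287], [0, 0, 0]]

```text
time: 16.77
tool_pos: [0.5453, 0.0664, 0.2445]
tcp_rot: [-1.569, -0.068, 0.067]
wrist_force: [-0.1, 0.9, -1.0]
width: 0.153
```

```bash
python3 bore.py 14 327 140; python3 col.py 15
```

```text
[324.07272727 141.23636364] [319 136  11  12 110]
bore [0.5436 0.1324 0.09  ] tcp [0.5453 0.0664 0.2445]
boss z 0.0919600155811534 ((0.5444006323814392, 0.13204902410507202), (0.039807166904211044, 0.054429009556770325), 10.243144989013672)
depth bore [[0.54427175 0.13252424 0.04512665]]
[0.54529501 0.06668695 0.24417772] [-0.55820211  0.089773   -1.28176534]
collar ((-0.0009923296747729182, 0.0005278096650727093), 0.011934843845665455) -0.02427455627301206
```

View pics/w_14.png

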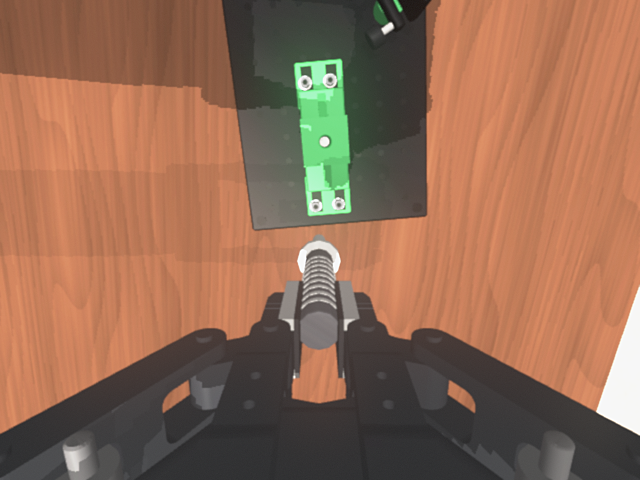

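View pics/wz_14.png

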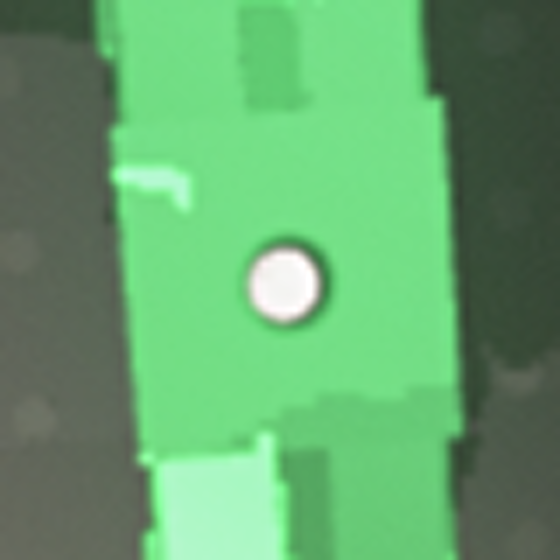

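>>> play_rows:
  motion:
    - [[-0.02, -0.15, 0], [0, 0, 0]]
    - [[-0.04, -0.3, 0], [0, 0, 0]]
    - [[-0.06, -0.45, 0], [0, 0, 0]]
    - [[-0.08, -0.6, 0], [0, 0, 0]]
    - [[-0.1, -0.75, 0], [0, 0, 0]]
    - [[-0.106, -0.88, 0], [0, 0, 0]]
    - [[-0.106, -0.924, 0], [0, 0, 0]]
    - [[-0.106, -0.924, -0.1], [0, 0, 0]]
    - [[-0.106, -0.924, -0.2], [0, 0, 0]]
    - [[-0.106, -0.924, -0.27], [0, 0, 0]]

```text
time: 18.12
tool_pos: [0.5025, -0.3015, 0.1334]
tcp_rot: [-1.567, -0.067, 0.07]
wrist_force: [1.0, 0.1, -1.5]
width: 0.153
```

>>> play_rows:
  motion:
    - [[0, 0, 0], [0, 0, 0]]
    - [[0, 0, 0], [0, 0, 0]]

```text
time: 18.38
tool_pos: [0.504, -0.3031, 0.1369]
tcp_rot: [-1.57, -0.07, 0.068]
wrist_force: [-0.2, 0.1, -1.1]
width: 0.155
```

```bash
python3 tip.py 16; python3 -c "
import cv2;p=cv2.imread('pics/w_16.png');cv2.imwrite('pics/z16.png',cv2.resize(p[190:290,270:370],None,fx=6,fy=6,interpolation=0))"
```

```text
{'time': 18.525, 'q': [-0.5849, 0.1518, 1.8678, 0.0001, 1.1184, -0.6718], 'tool_pos': [0.5043, -0.304, 0.1378], 'tcp_rot': [-1.5718, -0.0706, 0.0659], 'wrist_force': [-0.38, -0.2729, -1.1868], 'torque': [-0.0448, 0.0364, -0.0054], 'width': 0.1576}
```

View pics/z16.png

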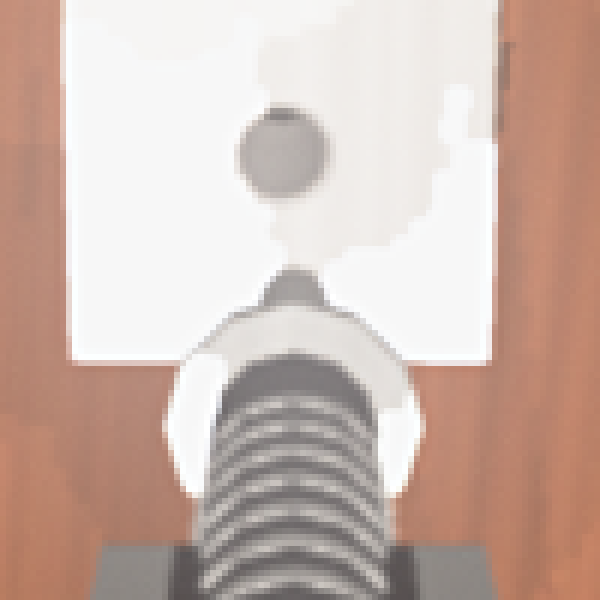

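View pics/w_16.png

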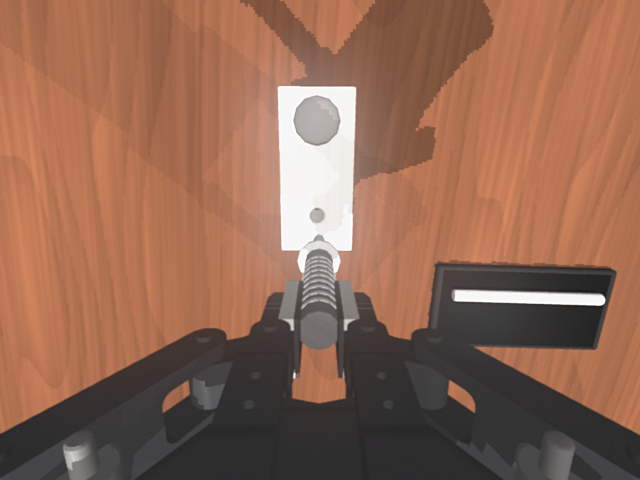

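```bash
python3 - <<'E'
from h import *
from bore import plane
s=st();tp=np.array(s['tool_pos'])
B=plane('wrist',317.3,215.4,.055,s);print('hole',B,'shift',B-tp-np.array([-.0006,.0004,0]))
E
```

```text
{'time': 18.525, 'q': [-0.5849, 0.1518, 1.8678, 0.0001, 1.1184, -0.6718], 'tool_pos': [0.5043, -0.304, 0.1378], 'tcp_rot': [-1.5718, -0.0706, 0.0659], 'wrist_force': [-0.38, -0.2729, -1.1868], 'torque': [-0.0448, 0.0364, -0.0054], 'width': 0.1576}
hole [ 0.50138236 -0.28948261  0.055     ] shift [-0.00230676  0.0141243  -0.08279764]
```

>>> play_rows:
  motion:
    - [[-0.004, 0.034, 0], [0, 0, 0]]
    - [[-0.004, 0.034, 0], [0, 0, 0]]
    - [[-0.004, 0.034, 0], [0, 0, 0]]
    - [[-0.004, 0.034, 0], [0, 0, 0]]

```text
time: 19.02
tool_pos: [0.5012, -0.29, 0.1357]
tcp_rot: [-1.57, -0.068, 0.068]
wrist_force: [0.6, 0.6, -1.0]
width: 0.157
```

```bash
python3 tip.py 17; python3 -c "
import cv2;p=cv2.imread('pics/w_17.png');cv2.imwrite('pics/z17.png',cv2.resize(p[190:290,270:370],None,fx=6,fy=6,interpolation=0))"
```

```text
{'time': 19.175, 'q': [-0.5676, 0.1384, 1.8876, -0.0, 1.1157, -0.6538], 'tool_pos': [0.5012, -0.29, 0.1355], 'tcp_rot': [-1.5697, -0.0677, 0.0678], 'wrist_force': [-0.6289, -0.3639, -1.3031], 'torque': [0.0007, 0.0163, 0.0029], 'width': 0.1519}
```

View pics/z17.png

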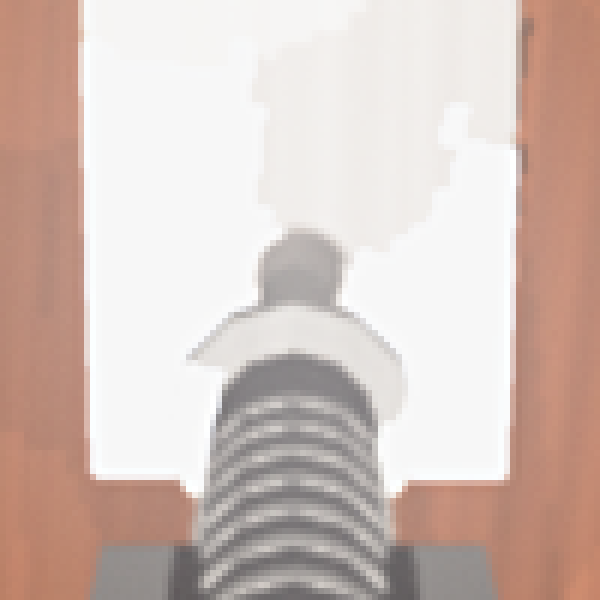

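```bash
python3 - <<'E'
from h import *
from bore import plane
s=st();tp=np.array(s['tool_pos'])
B=plane('wrist',320.2,235.5,.055,s);print('hole',B,'shift',B-tp-np.array([-.0006,.0004,0]))
E
```

```text
{'time': 19.175, 'q': [-0.5676, 0.1384, 1.8876, -0.0, 1.1157, -0.6538], 'tool_pos': [0.5012, -0.29, 0.1355], 'tcp_rot': [-1.5697, -0.0677, 0.0678], 'wrist_force': [-0.6289, -0.3639, -1.3031], 'torque': [0.0007, 0.0163, 0.0029], 'width': 0.1519}
hole [ 0.50131259 -0.28926447  0.055     ] shift [ 0.00072738  0.00037005 -0.08052127]
```

>>> play_rows:
  motion:
    - [[0.0008, 0.001, -0.01], [0, 0, 0]]
    - [[0.0008, 0.001, -0.02], [0, 0, 0]]
    - [[0.0008, 0.001, -0.026], [0, 0, 0]]
    - [[0.0008, 0.001, -0.032], [0, 0, 0]]
    - [[0.0008, 0.001, -0.032], [0, 0, 0]]

```text
time: 19.8
tool_pos: [0.5014, -0.2894, 0.1225]
tcp_rot: [-1.569, -0.068, 0.068]
wrist_force: [-0.4, -0.4, -1.8]
width: 0.155
```

>>> play_rows:
  motion:
    - [[0, 0, -0.01], [0, 0, 0]]
    - [[0, 0, -0.02], [0, 0, 0]]
    - [[0, 0, -0.02], [0, 0, 0]]

```text
time: 20.18
tool_pos: [0.5012, -0.2892, 0.1142]
tcp_rot: [-1.569, -0.067, 0.069]
wrist_force: [-0.2, 0.1, -1.5]
width: 0.155
```

>>> play_rows:
  motion:
    - [[0, 0, -0.015], [0, 0, 0]]
    - [[0, 0, -0.03], [0, 0, 0]]
    - [[0, 0, -0.045], [0, 0, 0]]
    - [[0, 0, -0.058], [0, 0, 0]]
    - [[0, 0, -0.067], [0, 0, 0]]
    - [[0, 0, -0.072], [0, 0, 0]]
    - [[0, 0, -0.072], [0, 0, 0]]

```text
time: 21.05
tool_pos: [0.5015, -0.2895, 0.0859]
tcp_rot: [-1.57, -0.068, 0.068]
wrist_force: [0.8, 1.0, -1.6]
width: 0.157
```

>>> play_rows:
  motion:
    - [[0, 0, -0.002], [0, 0, 0]]
    - [[0, 0, -0.004], [0, 0, 0]]
    - [[0, 0, -0.004], [0, 0, 0]]

```text
time: 21.42
tool_pos: [0.5016, -0.2895, 0.0845]
tcp_rot: [-1.57, -0.068, 0.068]
wrist_force: [-0.2, 0.2, -0.4]
width: 0.154
```

Collar is just reaching the block; settle it with a slight downward press, then release.

>>> play_rows:
  motion:
    - [[0, 0, -0.001], [0, 0, 0]]
    - [[0, 0, -0.002], [0, 0, 0]]
    - [[0, 0, -0.002], [0, 0, 0]]

```text
time: 21.8
tool_pos: [0.5017, -0.2897, 0.0844]
tcp_rot: [-1.57, -0.068, 0.068]
wrist_force: [-2.7, 1.4, 5.1]
width: 0.154
```

>>> play_rows:
  motion:
    - [[0, 0, 0], [0, 0, 0]]
    - [[0, 0, 0], [0, 0, 0]]
    - [[0, 0, 0], [0, 0, 0]]
    - [[0, 0, 0], [0, 0, 0]]
    - [[0, 0, 0], [0, 0, 0]]
    - [[0, 0, 0], [0, 0, 0]]
  gripper: 0.4

```text
time: 22.55
tool_pos: [0.5015, -0.2895, 0.0836]
tcp_rot: [-1.57, -0.068, 0.068]
wrist_force: [0.4, 0.3, 0.3]
width: 0.604
```

```bash
python3 drift.py 18
```

```text
{'time': 22.6, 'q': [-0.5664, 0.1905, 1.9315, -0.0, 1.0195, -0.6529], 'tool_pos': [0.5016, -0.2895, 0.0836], 'tcp_rot': [-1.5698, -0.068, 0.0679], 'wrist_force': [0.3923, 0.4278, -0.4329], 'torque': [0.0058, 0.0191, 0.0523], 'width': 0.601}
[[ 0.996 -0.    -0.086]
 [ 0.086  0.     0.996]
 [-0.    -1.     0.   ]]
drift_mid [(0.82, [[0.4995, -0.2937, 0.075]])]
tool_block [(0.82, [[0.5028, -0.2627, 0.0017]])]
hex_driver_mid []
1519 [ 0.50057571 -0.28793633  0.13782745] ((0.5004342794418335, -0.2888493239879608), 0.00824083760380745)
3610 [ 0.49583093 -0.22938513  0.13688746] ((0.4957733452320099, -0.22971242666244507), 0.010931764729321003)
((0.49840590357780457, -0.259534627199173), (0.05024056136608124, 0.11021558195352554), 4.861874580383301)
```

View pics/w_18.png

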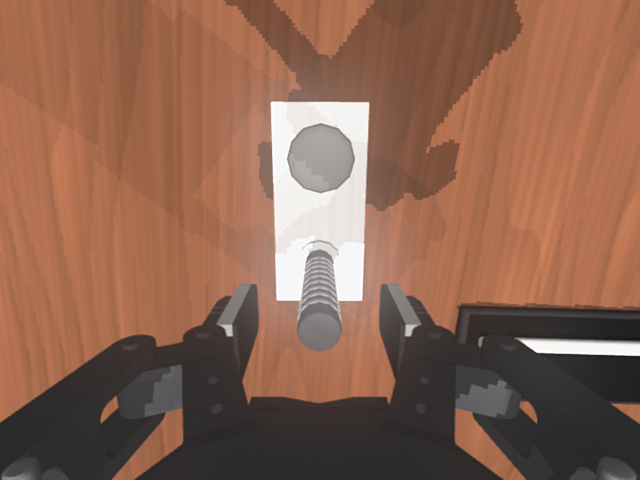

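Drift seated: handle top at z 0.138 as at the start, standing clear between the pads. Retract straight up.

>>> play_rows:
  motion:
    - [[0, 0, 0.06], [0, 0, 0]]
    - [[0, 0, 0.16], [0, 0, 0]]
    - [[0, 0, 0.28], [0, 0, 0]]
    - [[0, 0, 0.4], [0, 0, 0]]
    - [[0, 0, 0.45], [0, 0, 0]]
    - [[0, 0, 0.45], [0, 0, 0]]
    - [[0, 0, 0.45], [0, 0, 0]]
    - [[0, 0, 0.45], [0, 0, 0]]
    - [[0, 0, 0.45], [0, 0, 0]]

```text
time: 23.88
tool_pos: [0.5009, -0.289, 0.2618]
tcp_rot: [-1.568, -0.066, 0.07]
wrist_force: [-0.4, -0.2, -0.0]
width: 0.599
```

```bash
python3 drift.py 19; python3 - <<'E'
from h import *
s,p,d=snap('scene','sc3.png')
E
```

```text
{'time': 23.925, 'q': [-0.5665, 0.0531, 1.7426, -0.0, 1.3481, -0.653], 'tool_pos': [0.5011, -0.2892, 0.2622], 'tcp_rot': [-1.5685, -0.0665, 0.0693], 'wrist_force': [0.0846, 0.4672, 0.0352], 'torque': [-0.0018, -0.0483, 0.0427], 'width': 0.5984}
[[ 0.996 -0.002 -0.086]
 [ 0.086  0.002  0.996]
 [-0.002 -1.     0.002]]
drift_mid [(0.8, [[0.4977, -0.2932, 0.0745]])]
tool_block [(0.93, [[0.5005, -0.2596, 0.0013]])]
hex_driver_mid []
281 [ 0.50066208 -0.28862504  0.13787446] ((0.5007795691490173, -0.28905394673347473), 0.008117052726447582)
576 [ 0.49579924 -0.22956335  0.13681384] ((0.49593064188957214, -0.2298509031534195), 0.01085642073303461)
((0.49842777848243713, -0.2600882053375244), (0.05010472983121872, 0.10955558717250824), 4.817006587982178)
```

View pics/sc3.png

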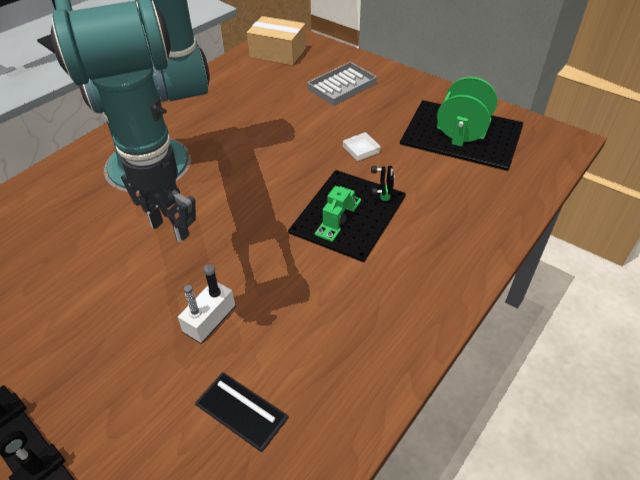

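View pics/w_19.png

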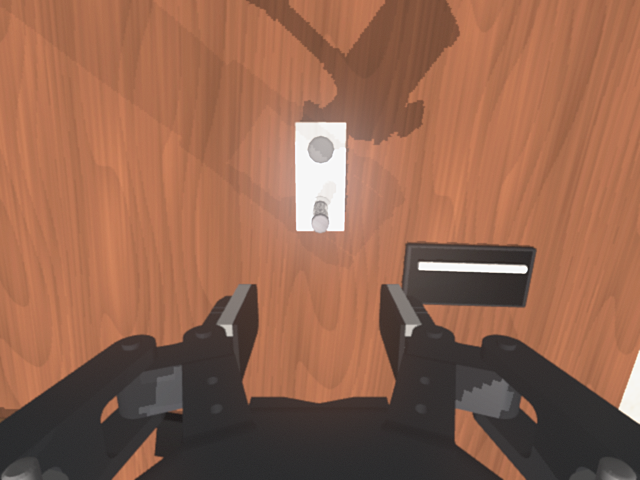

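The pictures show the drift at (320,218) and the hex driver at (320,149) both upright in the block. The tablet, lens box and bracket are where they started, and the gripper is clear.

```bash
python3 -c "
from h import *
print(bot.finish_job())"
```

```text
the job is handed in; nothing more can be done
None
```

The pin is out and the drift is back in its own hole in the block, collar down. I handed the job in at about 24 s.

- **Finding the bore:** I found it with the wrist camera at about (0.5445, 0.1328) and centred the nose by eye just inside the rim. The readings showed no contact force until the nose met the pin.
- **Pressing the pin:** The wrist readings peaked at about 7 N (roughly 8 N allowing for the drift's weight) vertically, with side readings up to 3.6 N. These were read at the end of each move call, not continuously. The push seemed slightly low against the 8 to 15 N stated, so I checked the drift's position in the grip and it had not slipped.
- **Pin out:** The push force fell to nothing at about 29 mm of travel, and I went about 3 mm further. Looking down the bore afterwards, the pin's top was at a height of about 0.045 m, against 0.044 m expected once it has dropped onto the pad.
- **Drift back in the block:** I lowered it with a push of about 6 N at the collar and let go. Its handle top is at 0.138 m, at the same place as before to within about 1 mm, and it stands upright.
- **Everything else:** In the last pictures the hex driver, tablet, lens box, mirror mount and bracket look unmoved. The gripper is about 0.12 m above the drift, touching nothing.

No check failed. The camera-based positions varied by about 1 mm, so I corrected the nose position twice before going deeper.

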